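Clamp a regulator body with the ratchet knob

TASK

Slide the regulator body along the bench, without lifting it, into the red clamp until it is fully home against the end stop. Then turn the three-armed ratchet knob clockwise until it slips on the screw by at least one click (30 degrees), stopping before it has slipped half a turn, and let go with the regulator body still home and gripped. Leave everything else on the bench where it is.

Things in the scene. Friction and masses are not known exactly. Their poses are not given: they have to be found in the camera images.
- clamp: Red bench clamp, bolted down. Origin on the bench right under the vertical screw axis; +x points from the open entry to the column, z up. Column x = 53 to 97 mm; overhanging arm from it to x = -22 mm, 36 mm wide (boss 40 mm across), top at z = 114 mm, underside at 86 mm. Only screw and knob rise above the arm.
- clamp_stop (a point): Middle of the steel end stop's face, on the bench, 25 mm towards the column from the clamp's origin, axes as the clamp's. The regulator body's front face bears on it when fully home; its origin is then at the clamp's origin.
- clamp_entry (a point): Mouth of the clamp's channel, on the bench 78 mm before the clamp's origin, axes as the clamp's. The bench is the floor. Two slick white nylon rails 20 mm high, inner faces at y = +-23 mm from the clamp's x = -40 to +45 mm, flaring outward to y = +-35 mm at the mouth.
- regulator: Loose regulator body, 0.5 to 0.75 kg: brass block 50 x 40 x 46 mm high, steel barrel 30 mm across behind it, square steel end cap 14 x 40 x 46 mm high. Origin on the underside under the block's centre, +x to the block's front face (x = 25 mm); end cap's outer face at x = -115 mm. At the start it stands before the clamp's mouth, block first, roughly lined up; a push on the end cap slides it.
- foot: Dark pressure foot, 32 mm across, under the clamp's arm, origin at the centre of its underside (screw axis). It goes down 2.5 mm per rad of screw and bears on the brass block when its underside is 46 mm above the bench.
- screw (a joint): Turn of the clamp screw, rad, 0 to 7.2, growing clockwise from above (tightening). At 0 the foot is 58 mm above the bench (at 4.8 it is on the block). Thread friction 0.15 N m; it stays where it is left. The white collar with a red line, under the knob, is on the screw and shows its turn.
- knob (a joint): Slip of the knob on the screw, rad, 0 at the start, growing clockwise. The knob carries the screw along until its torque reaches 0.30 N m, then slips past the white collar at that steady torque (one click = 0.52 rad; clicks are not felt as jerks). Slip adds up. Turning back unscrews the clamp.
- knob_hub (a point): Centre of the three-armed ratchet knob, on the screw axis at mid-height of its arms: 150 mm above the bench at screw 0, going down 2.5 mm per rad. Turns with the knob: x along the orange arm, black arms at +-120 degrees, z up. Hub 30 mm across, top 14 mm above this point; white collar 54 mm across, its top 15 mm below it.
- knob_arm (a point): Point in the middle of the orange arm, 43 mm out from the hub's centre, axes as knob_hub's. Arms are level round bars 14 mm thick, reaching 58 mm from the axis; a finger standing between two arms can push one round sideways.
- gauge: Loose pressure gauge lying face up, steel disc 68 mm across, 28 mm high, white dial; origin under its centre. Leave alone.
- collar: Loose brass ring 44 mm across, 12 mm high; origin under its centre. Leave alone.
- spanner: Loose steel spanner lying flat; to be left alone.
- screwdriver: Loose screwdriver with a blue handle, lying flat; to be left alone.
- oil: Loose green bottle with red cap, 40 mm across, 85 mm tall; origin under its centre. Leave alone.
- dish: Loose steel bowl, 90 mm across, 30 mm high; origin under its centre. Leave alone.
- mouthpiece: Loose black rubber-like disc cover, 68 mm across, 28 mm high; origin under its centre. Leave alone.

How it is judged:
By the outcome, as a careful person would: the job done as asked, in the order asked, and still so for the second after the job is handed in, with the robot touching nothing.
It also fails if it takes over 61 s, if anything falls off the work surface, if the arm or the gripper's body presses on something with over 40 N, if the wrist force passes 120 N, or if a joint passes its speed limit or range.

ROBOT

A 6-joint arm with a two-finger parallel gripper is mounted at the origin on the work surface. World frame = base frame: x ahead of the robot, y to its left, z up, the work surface at z = 0. Lengths are in m, angles in rad, forces in N, time in s.
With the tool pointing down it reaches from about 0.325 to 1 m from the base axis. Payload 5.1 kg.
Tool frame: the origin (TCP) lies between the finger pads; the fingertips stand 25 mm ahead of it and the grasp point (between the pads) lies 6 mm ahead of it (env.tip_extent is the distance from the TCP to the fingertips, in m); z points along the fingers, y is the line along which they close (so a half turn about z gives the same grasp; the last joint's range is limited). The gripper opens to 85 mm and grips with 20 to 120 N. Pads are 22 mm wide; open, the fingers measure 114 mm over their backs; the gripper's body (76 mm by 85 mm) begins 54 mm behind the grasp point. The pads swing forward as they close: fully open they stand 13 mm farther back than shut.
Start: joints at [-0.083, 0.124, 1.65, -0, 1.367, -0.083], TCP at [0.65, -0, 0.256] pointing down, gripper open.
Joint ranges: [-2.61, 2.61], [-1.02, 2.33], [0.03, 2.71], [-1.35, 4.49], [0.32, 2.68], [-2.91, 2.91]. Speed limits (rad/s): [2.57, 2.57, 3.14, 3.14, 3.14, 3.14].

INTERFACE

Orientations are given as a rotation vector (axis times angle).
In Python, from rig import env, imaging, status gives the robot as it stands (env), with the cameras (imaging) and the readings (status).
- The arm moves only by the tool step_hand, called after "Call:" as name(argument=value, ...) on one line, values as JSON. Schema: {"type":"object","properties":{"offsets":{"type":"array","items":{"type":"object","properties":{"sx":{"type":"number"},"sy":{"type":"number"},"sz":{"type":"number"},"drx":{"type":"number"},"dry":{"type":"number"},"drz":{"type":"number"}},"additionalProperties":false},"minItems":1,"maxItems":10},"finger_gap":{"type":"number"},"squeeze":{"type":"number"},"only":{"type":"string"},"quiet":{"type":"boolean"},"lines":{"type":"string"}},"required":["offsets"],"additionalProperties":false}. offsets is a list of rows, 1 to 10 of them, each an object with the fields sx, sy, sz (the shift in shares of the most that a row can go, 1 being 50 mm), drx, dry, drz (a rotation vector in normalised numbers (1 is 180 degrees)); a field left out counts as zero; each row shifts and turns the commanded pose from where the row before left it, along the tool's axes as they then stand; what a row does not reach is not made up. A row lasts 1/10 s, in which the tool goes at most 0.05 m and 0.15 rad, less where a joint would pass 70% of its speed; a pose out of reach is approached as far as the arm can. finger_gap is the finger opening in m, set as the call begins (left out keeps the last). The fingers move at their own pace and stop on an object; squeeze is the grip in N (left out, the last holds). Time passes only in rows, so rows that do not move let the fingers close. The tool returns the time, the measured TCP pose, the force, the opening and the grip force at its end. only (a regular expression) keeps the lines of the reply that match it, lines (a string "A,B") keeps lines A to B, and quiet returns only ok. Shift and turn numbers lie between -1 and 1, and a call with a number outside is refused. Input that does not fit is refused with a message, and nothing moves.
- status.get_state(): the state, without advancing time (a new reading comes with each control period).
- imaging.grab_frame(name): name is "scene" or "side" or "wrist"; returns the picture (400x640x3 uint8, blue, green, red); there is no depth.
- imaging.calibration(name): a dict with "K" (3x3 intrinsics, pixels), "k1" (the pictures are not rectified: a ray, as slopes to the right and down, at radius r is drawn at 1 + k1 r^2 times it, then the intrinsics apply), "R" (3x3) and "t" (3): a world point X has camera coordinates R X + t. Camera axes: x right, y down, z forward; pixel columns grow to the right and rows downward; lengths in m; the calibration is good to about 2 mm. A picture is of the moment at which its call begins: read the wrist's pose just before it. calibration takes no time and is no camera call; for the wrist camera it gives the pose at the moment of the call.
- env.finish_job(): hands the job in; it is judged then, once.
The state is a dict: "time": time; "joint_positions": joint angles; "joint_velocities": joint speeds; "effort": joint torques, N m; "tool_pos": TCP position; "tcp_rot": TCP orientation; "contact_force": force on the tool from outside, world axes, zero at the start; "ft_torque": the same for the moment, N m; "opening": finger opening in m; "finger_force": force on a finger pad.
Only numpy, scipy, OpenCV 4.12 (cv2) and the standard library are available. Lean on these libraries where they do the work, as an engineer would, in place of code of your own. Each camera call takes 0.05 s, during which the arm holds its last target. There are 200 camera calls.

## Working session

There is one attempt and no reset: what is moved stays moved. The work goes in short steps, Python scripts to look and compute and a tool call to move; the robot and the scene stay as the last step left them, time stands still between calls to the robot, and variables do not carry over. Pictures are saved under pics/ and viewed, at most 10 in all, crops included, and the job is handed in when it is done.

```bash
ls; mkdir -p pics; python3 - <<'E'
from rig import env, imaging, status
import cv2,numpy as np
for n in ("scene","side"):
    cv2.imwrite(f"pics/{n}0.png",imaging.grab_frame(n))
    c=imaging.calibration(n);print(n,c["K"].tolist(),c["k1"],np.round(c["R"],4).tolist(),np.round(c["t"],4).tolist(), (-c["R"].T@c["t"]).round(3))
s=status.get_state();print(s["time"],s["tool_pos"],s["tcp_rot"],s["opening"])
E
```

```text
pics
rig.py
scene [[405.13187785810504, 0.0, 325.35402013178265], [0.0, 405.13187785810504, 196.19666112505462], [0.0, 0.0, 1.0]] 0.00011040421902418415 [[0.0477, 0.9989, 0.0016], [0.8357, -0.039, -0.5477], [-0.5471, 0.0275, -0.8366]] [-0.0279, -0.4049, 1.6683] [ 1.252 -0.034  1.174]
side [[464.9640916359656, 0.0, 328.55696155597764], [0.0, 464.9640916359656, 189.5094262691771], [0.0, 0.0, 1.0]] -0.016594510094960036 [[0.9826, -0.1857, -0.0074], [-0.1315, -0.6667, -0.7336], [0.1313, 0.7218, -0.6795]] [-0.5546, 0.1554, 1.0863] [ 0.423 -0.784  0.848]
0.1 [ 6.49475229e-01 -9.02502114e-06  2.55133684e-01] [-2.22043794e+00 -2.22028606e+00  1.95431369e-03] 0.08522423602685454
```

View pics/scene0.png

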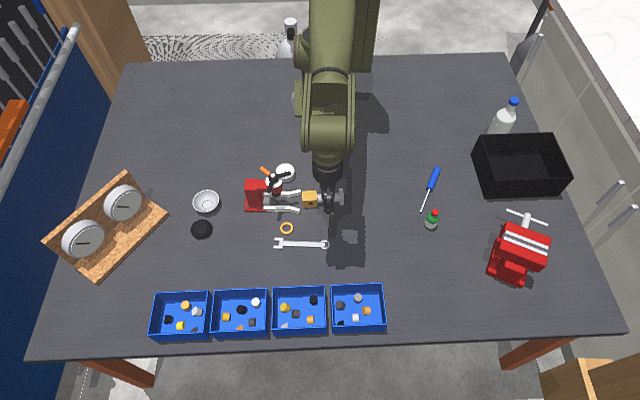

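View pics/side0.png

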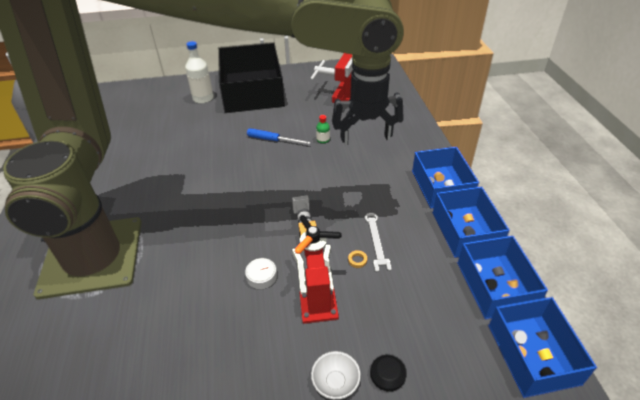

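Scene view: the red clamp is at about (265,190), its mouth facing the robot's left (+y), and the regulator is at about (320,198) with its end cap under the gripper. In the side view the clamp is at (315,270). I'll zoom in on both and add the wrist view.

```bash
cat > h.py <<'E'
import numpy as np,cv2
from rig import env, imaging, status
from scipy.spatial.transform import Rotation as Ro
def rays(c,uv):
    uv=np.atleast_2d(np.array(uv,float));K=np.array(c["K"])
    n=cv2.undistortPoints(uv[:,None],K,np.array([c["k1"],0,0,0,0.]))[:,0]
    R=np.array(c["R"]);d=np.c_[n,np.ones(len(n))]@R
    return -R.T@np.array(c["t"]),d
def onz(c,uv,z):
    o,d=rays(c,uv);return o+d*((z-o[2])/d[:,2])[:,None]
def tri(c1,p1,c2,p2):
    o1,d1=rays(c1,p1);o2,d2=rays(c2,p2);out=[]
    for a,b in zip(d1,d2):
        s=np.linalg.lstsq(np.c_[a,-b],o2-o1,rcond=None)[0]
        P,Q=o1+s[0]*a,o2+s[1]*b;out.append(np.r_[(P+Q)/2,np.linalg.norm(P-Q)])
    return np.array(out)
def proj(c,X):
    X=np.atleast_2d(X).astype(float)
    return cv2.projectPoints(X,cv2.Rodrigues(np.array(c["R"]))[0],np.array(c["t"],float),np.array(c["K"]),np.array([c["k1"],0,0,0,0.]))[0][:,0]
E
python3 - <<'E'
from h import *
a=cv2.imread("pics/scene0.png")[150:260,230:360];b=cv2.imread("pics/side0.png")[185:330,240:400]
A=cv2.resize(a,None,fx=5,fy=5,interpolation=cv2.INTER_CUBIC);cv2.imwrite("pics/A.png",A)
B=cv2.resize(b,None,fx=4,fy=4,interpolation=cv2.INTER_CUBIC);cv2.imwrite("pics/B.png",B)
c=imaging.calibration("wrist");w=imaging.grab_frame("wrist");cv2.imwrite("pics/w0.png",w)
np.savez("pics/w0.npz",**{k:np.array(v) for k,v in c.items()})
print(np.round(c["R"],3).tolist(),(-np.array(c["R"]).T@c["t"]).round(3),c["k1"],c["K"][0][0])
E
```

```text
[[1.0, -0.001, -0.001], [-0.001, -0.965, 0.261], [-0.002, -0.261, -0.965]] [0.65  0.066 0.373] 0.014790494521702837 286.97610995844974
```

View pics/A.png

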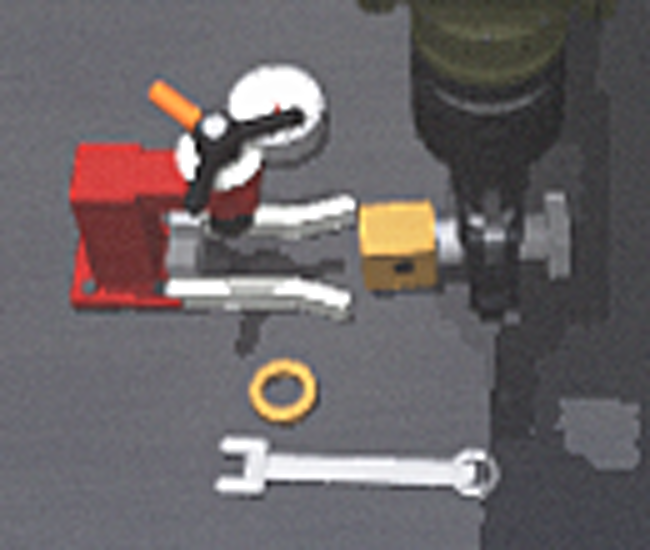

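View pics/B.png

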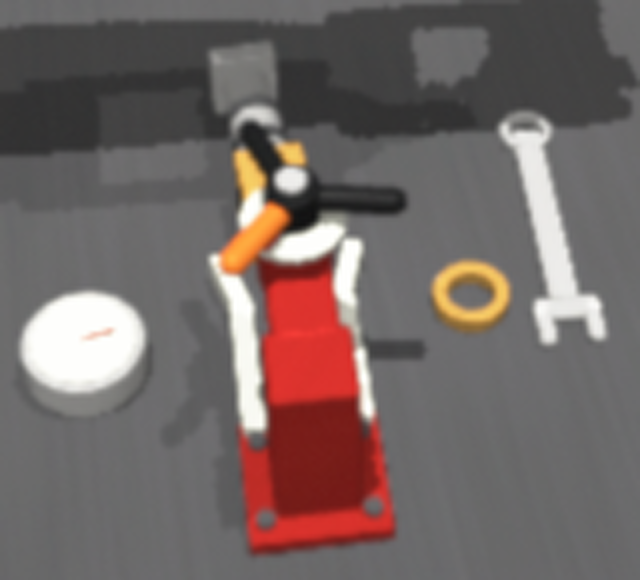

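View pics/w0.png

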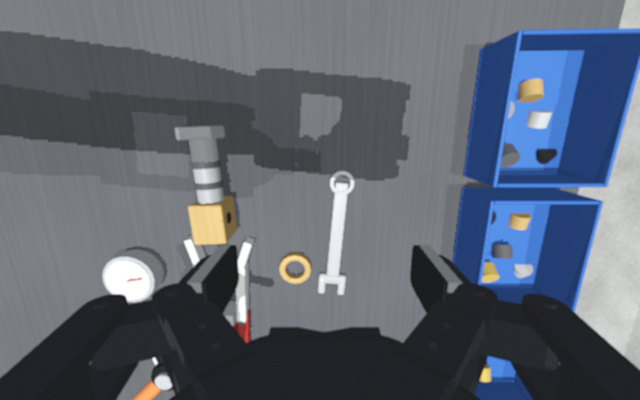

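The crops show the hub top at scene (272.8,174.8) and side (313,230). The orange arm points toward the robot and the column. The regulator's block is just before the mouth, with its end cap around wrist (200,131). Next I'll triangulate.

```bash
python3 - <<'E'
from h import *
np.set_printoptions(precision=4,suppress=True)
S=imaging.calibration("scene");D=imaging.calibration("side");W=np.load("pics/w0.npz")
s=lambda p:(np.array(p)+.5)/5-.5+[230,150]
d=lambda p:(np.array(p)+.5)/4-.5+[240,185]
sp=s([(214,124),(153,92),(301,115),(194,203),(352,205),(348,305)])
dp=d([(292,180),(228,268),(403,200),(248,128),(213,262),(353,245)])
print("hub,orange,blackA(scene right)/B, rails",)
print(tri(S,sp,D,[dp[0],dp[1],dp[3],dp[2],dp[4],dp[5]]))
print("clamp base back corners side z=.008",onz(D,d([(250,550),(393,532)]),0.0))
print("rails scene z=.02: upper mouth(robot side), lower mouth, lower col end",onz(S,s([(352,200),(350,292),(168,288)]),.02))
print("wrist block top z=.046",onz(W,[(190,206),(227,204),(227,242),(192,244)],.046))
print("wrist cap top z=.046",onz(W,[(175,128),(224,126),(176,139),(225,138)],.046))
print("scene block top",onz(S,s([(360,207),(433,201),(437,235),(362,241)]),.046))
print("side cap back top",onz(D,d([(209,55),(272,45)]),.046))
print("block side/wrist tri: cap back corners",tri(W,[(175,128),(224,126)],D,d([(209,55),(272,45)])))
print("gauge scene, wrist",onz(S,s([(276,105)]),.028),onz(W,[(130,280)],.028))
E
```

```text
hub,orange,blackA(scene right)/B, rails
[[ 0.502  -0.1611  0.16    0.002 ]
 [ 0.4645 -0.2014  0.1472  0.0002]
 [ 0.4871 -0.1082  0.1461  0.0016]
 [ 0.5548 -0.1741  0.1493  0.0049]
 [ 0.4646 -0.0821  0.011   0.0002]
 [ 0.5465 -0.086   0.0124  0.0004]]
clamp base back corners side z=.008 [[ 0.4588 -0.2663  0.    ]
 [ 0.533  -0.2699  0.    ]]
rails scene z=.02: upper mouth(robot side), lower mouth, lower col end [[ 0.4666 -0.0818  0.02  ]
 [ 0.5409 -0.0841  0.02  ]
 [ 0.532  -0.2056  0.02  ]]
wrist block top z=.046 [[ 0.4912 -0.0277  0.046 ]
 [ 0.535  -0.0253  0.046 ]
 [ 0.5308 -0.0736  0.046 ]
 [ 0.4878 -0.0762  0.046 ]]
wrist cap top z=.046 [[0.486  0.0615 0.046 ]
 [0.5398 0.0637 0.046 ]
 [0.4854 0.0497 0.046 ]
 [0.5397 0.0509 0.046 ]]
scene block top [[ 0.4903 -0.0754  0.046 ]
 [ 0.4877 -0.0263  0.046 ]
 [ 0.5151 -0.0246  0.046 ]
 [ 0.5175 -0.0745  0.046 ]]
side cap back top [[0.4821 0.0542 0.046 ]
 [0.5219 0.0556 0.046 ]]
block side/wrist tri: cap back corners [[0.4825 0.0614 0.0392 0.0001]
 [0.5289 0.066  0.0319 0.0125]]
gauge scene, wrist [[ 0.3886 -0.1339  0.028 ]] [[ 0.3905 -0.1356  0.028 ]]
```

Units first: shifts go in shares of 50 mm and turns go in shares of 180 degrees. So 0.03 m is 0.6, -0.0287 m is -0.574, 0.047 rad / 3.1416 = 0.015.

Call:
step_hand(offsets=[{"drz":0.015},{"sx":0.434,"sy":-0.574,"sz":0.4},{"sx":0.434,"sy":-0.574,"sz":0.4},{"sx":0.434,"sy":-0.574,"sz":0.4},{"sx":0.434,"sy":-0.574,"sz":0.4},{"sx":0.434,"sy":-0.574,"sz":0.4},{"sz":0.6},{"sz":0.6},{"sz":0.6},{"sz":0.4}], finger_gap=0.02)

```text
time: 1.15
tool_pos: [0.5101, 0.115, 0.0438]
tcp_rot: [-2.271, -2.168, 0.004]
contact_force: [-0.5, -0.1, 0.5]
opening: 0.0201
finger_force: 0.0
```

```bash
python3 - <<'E'
from h import *
c=imaging.calibration("wrist");w=imaging.grab_frame("wrist");cv2.imwrite("pics/w1.png",w);np.savez("pics/w1.npz",**{k:np.array(v) for k,v in c.items()})
print(status.get_state()["tool_pos"],status.get_state()["contact_force"])
E
```

```text
[0.50803616 0.11470171 0.04089232] [-2.71033663 -0.60579036 -1.75421465]
```

View pics/w1.png

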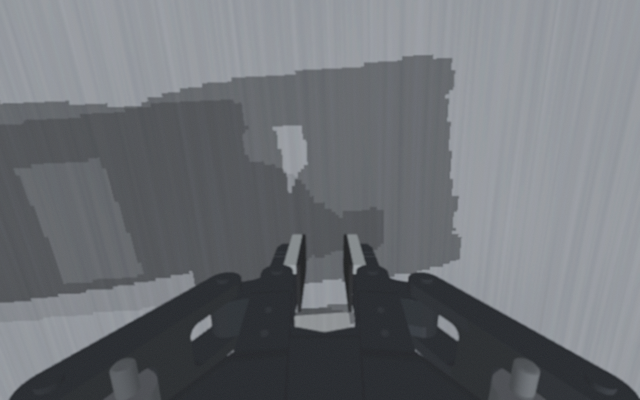

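The wrist view shows both fingers with a 20 mm gap at (325,270), clear of the bench; the regulator is behind them, out of view. I'll approach and start pushing.

Converted, -0.012 m is -0.24, -0.008 m is -0.16.

Call:
step_hand(offsets=[{"sx":-0.24,"sz":0.04},{"sx":-0.24,"sz":0.04},{"sx":-0.16},{"sx":-0.12},{"sx":-0.12},{"sx":-0.12},{"sx":-0.12},{"sx":-0.12},{"sx":-0.12},{"sx":-0.12}])

```text
time: 2.2
tool_pos: [0.5083, 0.0409, 0.0424]
tcp_rot: [-2.273, -2.169, -0.001]
contact_force: [-0.2, 5.5, 4.9]
opening: 0.02
finger_force: 2.4
```

Call:
step_hand(offsets=[{"sx":-0.16},{"sx":-0.16},{"sx":-0.16},{"sx":-0.12},{"sx":-0.12}])

```text
time: 2.7
tool_pos: [0.5064, 0.0046, 0.0422]
tcp_rot: [-2.273, -2.168, 0.0]
contact_force: [0.7, 4.3, 2.9]
opening: 0.0201
finger_force: 2.1
```

```bash
python3 - <<'E'
from h import *
a=imaging.grab_frame("scene")[150:230,230:360];b=imaging.grab_frame("side")[190:320,260:370]
A=cv2.resize(a,(650,400),interpolation=3)[:,:440];B=cv2.resize(b,(340,400),interpolation=3);cv2.imwrite("pics/c2.png",np.hstack([A,B]))
E
```

```text
(no output)
```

View pics/c2.png

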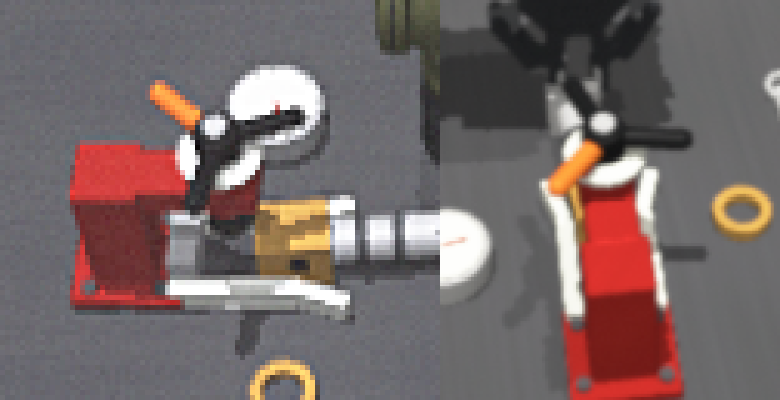

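The block is inside the rails, with its front face at crop x≈255 and the stop at ≈200, so about 38 mm remain. I'll keep pushing.

Converted, -0.007 m is -0.14, -0.006 m is -0.12.

Call:
step_hand(offsets=[{"sx":-0.14},{"sx":-0.14},{"sx":-0.14},{"sx":-0.12}])

```text
time: 3.2
tool_pos: [0.5047, -0.0224, 0.0418]
tcp_rot: [-2.273, -2.168, 0.001]
contact_force: [0.6, 2.4, -1.2]
opening: 0.0201
finger_force: 1.0
```

Call:
step_hand(offsets=[{"sx":-0.06},{"sx":-0.04},{"sx":-0.04}])

```text
time: 3.5
tool_pos: [0.5048, -0.0289, 0.0422]
tcp_rot: [-2.273, -2.168, 0.0]
contact_force: [-0.2, 2.3, -1.9]
opening: 0.0202
finger_force: 1.0
```

Call:
step_hand(offsets=[{"sx":-0.04},{"sx":-0.04}])

```text
time: 3.7
tool_pos: [0.5049, -0.0323, 0.0423]
tcp_rot: [-2.273, -2.168, -0.002]
contact_force: [1.7, 9.5, -0.7]
opening: 0.0199
finger_force: 5.0
```

Call:
step_hand(offsets=[{"sx":-0.04},{"sx":-0.02}])

```text
time: 3.9
tool_pos: [0.5057, -0.0329, 0.0428]
tcp_rot: [-2.273, -2.165, -0.01]
contact_force: [4.2, 19.7, -0.4]
opening: 0.0199
finger_force: 9.6
```

The force climbs to 20 N while the tool stands still at y = -0.033 (expected about -0.035), so the block is at the stop. I'll back off, check the pose, and rise above the knob.

Converted, -0.001 m is -0.02.

Call:
step_hand(offsets=[{"sx":-0.02},{}])

```text
time: 4.1
tool_pos: [0.5059, -0.033, 0.0429]
tcp_rot: [-2.272, -2.165, -0.012]
contact_force: [4.3, 21.1, -0.6]
opening: 0.0205
finger_force: 10.0
```

Call:
step_hand(offsets=[{"sx":0.2},{"sx":0.4},{"sz":-0.6},{"sz":-0.8},{"sz":-0.8},{"sz":-0.8},{"sz":-0.8}], finger_gap=0)

```text
time: 4.8
tool_pos: [0.5058, -0.0072, 0.2343]
tcp_rot: [2.272, 2.168, -0.001]
contact_force: [0.1, -0.9, -0.5]
opening: 0.0001
finger_force: 0.0
```

```bash
python3 - <<'E'
from h import *
np.set_printoptions(precision=4,suppress=True)
W=imaging.calibration("wrist");w=imaging.grab_frame("wrist");cv2.imwrite("pics/w3.png",w)
np.savez("pics/w3.npz",**{k:np.array(v) for k,v in W.items()})
a=imaging.grab_frame("scene")[150:230,230:360];b=imaging.grab_frame("side")[190:320,260:370]
A=cv2.resize(a,(650,400),interpolation=3)[:,:440];B=cv2.resize(b,(340,400),interpolation=3)
cv2.imwrite("pics/c3.png",np.hstack([A,B]))
s=status.get_state();print(s["tool_pos"],s["opening"])
E
```

```text
[ 0.508  -0.0074  0.2368] 0.00019509073994242418
```

View pics/c3.png

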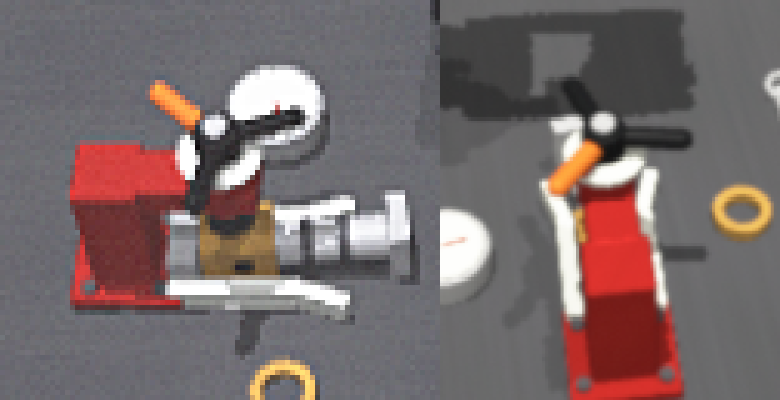

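The block's front face, at crop x≈201, bears on the steel stop, so it is home. The knob has not moved. Next I'll put the closed finger into the gap between the right-hand black arm (-13°) and the upper black arm (107°).

Converted, -0.0297 m is -0.594, 0.0076 m is 0.152.

Call:
step_hand(offsets=[{"sx":-0.594,"sy":0.152},{"sx":-0.594,"sy":0.152},{"sx":-0.594,"sy":0.152},{"sx":-0.594,"sy":0.152},{},{}])

```text
time: 5.55
tool_pos: [0.53, -0.1272, 0.2307]
tcp_rot: [-2.273, -2.165, 0.002]
contact_force: [0.4, -0.1, -0.7]
opening: -0.0002
finger_force: 0.0
```

```bash
cat > circ.py <<'E'
from h import *
import sys
# rows for circling the hub clockwise: circ.py TOTAL_rad N [R]
H=np.array([.502,-.161]);tot,n=float(sys.argv[1]),int(sys.argv[2]);R=.046
s=status.get_state();p=s["tool_pos"];M=Ro.from_rotvec(s["tcp_rot"]).as_matrix()
r=p[:2]-H;f=np.arctan2(r[1],r[0]);print("phi",f.round(3),"R",np.linalg.norm(r).round(4),"z",p[2].round(4),"F",np.round(s["contact_force"],1))
g=f-tot*np.arange(1,n+1)/n;P=np.vstack([r,R*np.c_[np.cos(g),np.sin(g)]])
d=np.c_[np.diff(P,axis=0),np.full(n,-.0025*tot/n)]@M
for x in d: print("%.4f %.4f %.4f"%tuple(x))
E
python3 circ.py 0.6 4
```

```text
phi 0.879 R 0.0439 z 0.2307 F [ 0.4 -0.1 -0.7]
-0.0029 0.0064 0.0004
-0.0053 0.0045 0.0004
-0.0059 0.0036 0.0004
-0.0063 0.0027 0.0004
```

Converted, 0.03 m is 0.6, 0.012 m is 0.24.

Call:
step_hand(offsets=[{"sy":0.04,"sz":0.6},{"sz":0.6},{"sz":0.24},{},{},{}])

```text
time: 6.15
tool_pos: [0.5339, -0.127, 0.1622]
tcp_rot: [2.271, 2.167, 0.002]
contact_force: [1.0, -0.0, 0.4]
opening: 0.0001
finger_force: 0.0
```

```bash
python3 circ.py 0.6 4
```

```text
phi 0.818 R 0.0466 z 0.1622 F [ 1.  -0.   0.4]
-0.0053 0.0045 0.0004
-0.0055 0.0041 0.0004
-0.0061 0.0032 0.0004
-0.0065 0.0023 0.0004
```

Converted, -0.0065 m is -0.13, 0.003 m is 0.06.

Call:
step_hand(offsets=[{"sx":-0.1,"sy":0.09,"sz":0.02},{"sx":-0.11,"sy":0.08,"sz":0.04},{"sx":-0.12,"sy":0.06,"sz":0.01},{"sx":-0.13,"sy":0.05,"sz":0.01}])

```text
time: 6.55
tool_pos: [0.5461, -0.1514, 0.1564]
tcp_rot: [2.273, 2.168, 0.0]
contact_force: [0.5, -0.8, -0.6]
opening: 0.0
finger_force: 0.0
```

```bash
python3 circ.py 1.6 10
```

```text
phi 0.215 R 0.0451 z 0.1564 F [ 0.5 -0.8 -0.6]
-0.0070 0.0022 0.0004
-0.0074 0.0002 0.0004
-0.0073 -0.0010 0.0004
-0.0070 -0.0022 0.0004
-0.0066 -0.0032 0.0004
-0.0060 -0.0043 0.0004
-0.0052 -0.0052 0.0004
-0.0043 -0.0059 0.0004
-0.0034 -0.0065 0.0004
-0.0023 -0.0070 0.0004
```

Converted, -0.0074 m is -0.148, -0.0073 m is -0.146.

Call:
step_hand(offsets=[{"sx":-0.14,"sy":0.04},{"sx":-0.148,"sy":0.006},{"sx":-0.146,"sy":-0.02},{"sx":-0.14,"sy":-0.044},{"sx":-0.132,"sy":-0.064},{"sx":-0.12,"sy":-0.086},{"sx":-0.104,"sy":-0.104},{"sx":-0.086,"sy":-0.118},{"sx":-0.068,"sy":-0.13},{"sx":-0.046,"sy":-0.14}])

```text
time: 7.55
tool_pos: [0.51, -0.2061, 0.1567]
tcp_rot: [2.272, 2.167, 0.001]
contact_force: [4.2, 0.6, -1.2]
opening: -0.0001
finger_force: 2.0
```

```bash
python3 circ.py 1.6 10
```

```text
phi -1.396 R 0.0458 z 0.1567 F [ 4.2  0.6 -1.2]
-0.0012 -0.0072 0.0004
0.0001 -0.0074 0.0004
0.0013 -0.0072 0.0004
0.0024 -0.0069 0.0004
0.0035 -0.0065 0.0004
0.0045 -0.0058 0.0004
0.0054 -0.0050 0.0004
0.0061 -0.0041 0.0004
0.0067 -0.0031 0.0004
0.0071 -0.0020 0.0004
```

Converted, -0.0074 m is -0.148, -0.0072 m is -0.144.

Call:
step_hand(offsets=[{"sx":-0.024,"sy":-0.144,"sz":0.008},{"sy":-0.148,"sz":0.008},{"sx":0.026,"sy":-0.144,"sz":0.008},{"sx":0.048,"sy":-0.138,"sz":0.008},{"sx":0.07,"sy":-0.13,"sz":0.008},{"sx":0.09,"sy":-0.116,"sz":0.008},{"sx":0.108,"sy":-0.1,"sz":0.008},{"sx":0.122,"sy":-0.082,"sz":0.008},{"sx":0.134,"sy":-0.062,"sz":0.008},{"sx":0.142,"sy":-0.04,"sz":0.008}])

```text
time: 8.55
tool_pos: [0.4562, -0.1668, 0.1523]
tcp_rot: [2.273, 2.168, -0.001]
contact_force: [2.3, -3.8, 0.0]
opening: 0.0
finger_force: 1.8
```

```bash
python3 circ.py 1.6 10; python3 -c "
from h import *
cv2.imwrite('pics/side5.png',imaging.grab_frame('side'))"
```

```text
phi -3.015 R 0.0461 z 0.1523 F [ 2.3 -3.8  0. ]
0.0073 -0.0006 0.0004
0.0073 0.0005 0.0004
0.0072 0.0016 0.0004
0.0068 0.0028 0.0004
0.0063 0.0038 0.0004
0.0056 0.0048 0.0004
0.0048 0.0056 0.0004
0.0038 0.0063 0.0004
0.0028 0.0068 0.0004
0.0016 0.0072 0.0004
```

Converted, 0.0073 m is 0.146, 0.0072 m is 0.144.

Call:
step_hand(offsets=[{"sx":0.146,"sy":-0.012,"sz":0.008},{"sx":0.146,"sy":0.01,"sz":0.008},{"sx":0.144,"sy":0.032,"sz":0.008},{"sx":0.136,"sy":0.056,"sz":0.008},{"sx":0.126,"sy":0.076,"sz":0.008}])

```text
time: 9.1
tool_pos: [0.4661, -0.1319, 0.15]
tcp_rot: [-2.272, -2.168, 0.001]
contact_force: [-1.9, -4.2, 0.8]
opening: -0.0004
finger_force: 1.8
```

Call:
step_hand(offsets=[{"sx":0.112,"sy":0.096,"sz":0.008},{"sx":0.096,"sy":0.112,"sz":0.008},{"sx":0.076,"sy":0.126,"sz":0.008},{"sx":0.056,"sy":0.136,"sz":0.008},{"sx":0.032,"sy":0.144,"sz":0.008}])

```text
time: 9.6
tool_pos: [0.4962, -0.1145, 0.1471]
tcp_rot: [-2.268, -2.165, 0.006]
contact_force: [-9.0, -2.6, 1.7]
opening: 0.0001
finger_force: 3.7
```

```bash
python3 circ.py 1.2 8; python3 -c "
from h import *
cv2.imwrite('pics/side6.png',imaging.grab_frame('side'));cv2.imwrite('pics/scene6.png',imaging.grab_frame('scene'))"
```

```text
phi 1.694 R 0.0468 z 0.1471 F [-9.  -2.6  1.7]
-0.0002 0.0070 0.0003
-0.0004 0.0069 0.0003
-0.0014 0.0068 0.0003
-0.0024 0.0065 0.0003
-0.0033 0.0060 0.0003
-0.0042 0.0055 0.0003
-0.0050 0.0048 0.0003
-0.0056 0.0040 0.0003
```

Call:
step_hand(offsets=[{"sy":0.14,"sz":0.006},{"sx":-0.008,"sy":0.138,"sz":0.006}])

```text
time: 9.9
tool_pos: [0.5096, -0.1151, 0.146]
tcp_rot: [-2.267, -2.163, 0.006]
contact_force: [-8.5, 0.1, 1.5]
opening: -0.0002
finger_force: 3.4
```

Call:
step_hand(offsets=[{"sx":-0.028,"sy":0.136},{"sx":-0.048,"sy":0.13}])

```text
time: 10.1
tool_pos: [0.5226, -0.1189, 0.1455]
tcp_rot: [-2.266, -2.162, 0.005]
contact_force: [-7.3, 1.8, -0.6]
opening: -0.0001
finger_force: 3.1
```

Call:
step_hand(offsets=[{"sx":-0.066,"sy":0.12},{"sx":-0.084,"sy":0.11}])

```text
time: 10.3
tool_pos: [0.5338, -0.1265, 0.1452]
tcp_rot: [-2.266, -2.162, 0.003]
contact_force: [-6.9, 3.1, 0.4]
opening: -0.0005
finger_force: 3.2
```

```bash
python3 circ.py 0.9 6; python3 -c "
from h import *
cv2.imwrite('pics/side7.png',imaging.grab_frame('side'));cv2.imwrite('pics/scene7.png',imaging.grab_frame('scene'))
a=cv2.imread('pics/side6.png')
A=[cv2.imread(f'pics/side{k}.png')[205:265,280:350] for k in (0,5,6,7)]
A=[cv2.resize(x,(390,300),interpolation=3) for x in A]
cv2.imwrite('pics/m7.png',np.vstack([np.hstack(A[:2]),np.hstack(A[2:])]))"
```

```text
phi 0.827 R 0.0469 z 0.1452 F [-6.9  3.1  0.4]
-0.0055 0.0043 0.0003
-0.0055 0.0042 0.0003
-0.0061 0.0033 0.0003
-0.0065 0.0024 0.0003
-0.0068 0.0014 0.0003
-0.0069 0.0003 0.0003
```

View pics/m7.png

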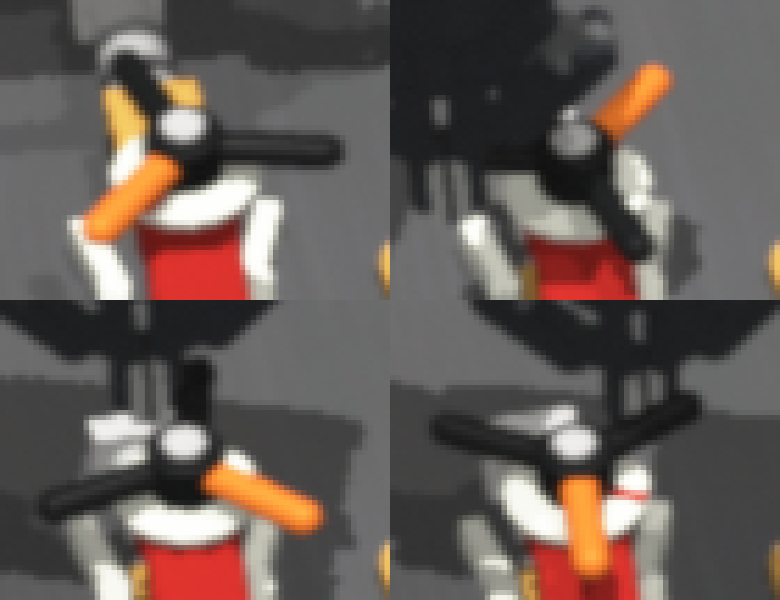

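In the last panel the red line is visible at (630,492), to the right of the orange arm, which points down. In the earlier panels it was hidden. The knob is slipping at about 7.5 N. Next I'll compute the angles.

```bash
python3 - <<'E'
from h import *
D=imaging.calibration("side")
def px(c,ox,oy): return [(c[0]-ox+.5)/5.571-.5+280,(c[1]-oy+.5)/5-.5+205]
def ang(X): r=X[:2]-[.502,-.161];return np.degrees(np.arctan2(r[1],r[0])).round(1),np.linalg.norm(r).round(4)
for n,c,ox,oy,z in (("hubtop7",(574,441),390,300,.152),("line in",(614,491),390,300,.123),("line out",(646,495),390,300,.123),("orange7",(588,568),390,300,.138),("orange6",(315,520),0,300,.138),("orange0",(92,232),0,0,.150),("orange5",(662,73),390,0,.142)):
    X=onz(D,[px(c,ox,oy)],z)[0];print(n,X.round(4),ang(X))
E
```

```text
hubtop7 [ 0.5022 -0.1633  0.152 ] (np.float64(-85.1), np.float64(0.0023))
line in [ 0.5155 -0.1673  0.123 ] (np.float64(-24.9), np.float64(0.0149))
line out [ 0.5266 -0.1716  0.123 ] (np.float64(-23.3), np.float64(0.0268))
orange7 [ 0.498  -0.2168  0.138 ] (np.float64(-94.1), np.float64(0.056))
orange6 [ 0.5427 -0.201   0.138 ] (np.float64(-44.5), np.float64(0.0571))
orange0 [ 0.4635 -0.2019  0.15  ] (np.float64(-133.3), np.float64(0.0562))
orange5 [ 0.5419 -0.1232  0.142 ] (np.float64(43.5), np.float64(0.055))
```

Knob turned 5.60 rad, and the screw (red line) 4.37 rad. Slip is about 1.23 rad, bounded between 0.87 and 1.6 by where the force rose, so it is inside the window. I'll stop here, back the finger off, lift and check.

Converted, -0.04 m is -0.8, -0.0055 m is -0.11.

Call:
step_hand(offsets=[{"sx":0.08,"sy":-0.06},{"sx":0.12,"sy":-0.11},{},{"sz":-0.4},{"sz":-0.6},{"sz":-0.8},{"sz":-0.8},{"sx":0.8,"sy":0.4},{"sx":0.8,"sy":0.4},{}])

```text
time: 11.4
tool_pos: [0.5735, -0.0369, 0.2789]
tcp_rot: [2.267, 2.173, 0.005]
contact_force: [-0.3, 0.3, -0.2]
opening: -0.0001
finger_force: 0.0
```

Call:
step_hand(offsets=[{"sx":0.8,"sy":0.4},{"sx":0.8,"sy":0.4},{"sy":0.6},{}])

```text
time: 11.8
tool_pos: [0.6473, 0.037, 0.2772]
tcp_rot: [2.271, 2.17, 0.001]
contact_force: [-0.7, -0.4, -1.0]
opening: 0.0003
finger_force: 0.0
```

```bash
python3 - <<'E'
from h import *
a=imaging.grab_frame("scene")[150:230,230:360];b=imaging.grab_frame("side")[195:325,270:360]
A=cv2.resize(a,(650,400),interpolation=3)[:,:440];B=cv2.resize(b,(346,500),interpolation=3)[:400]
cv2.imwrite("pics/c9.png",np.hstack([A,B]))
E
```

```text
(no output)
```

View pics/c9.png

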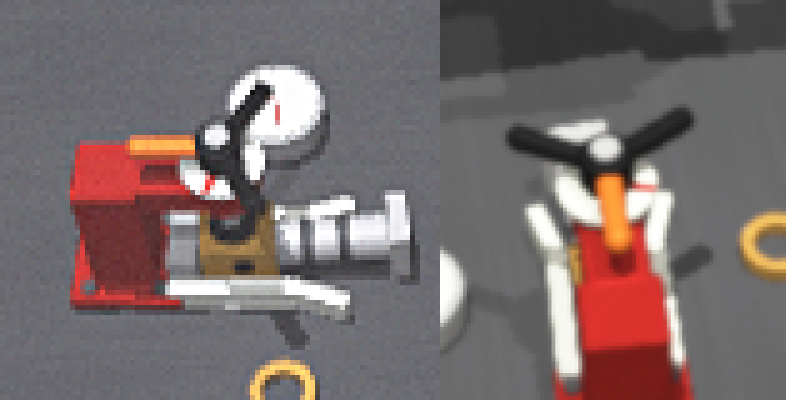

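The block is still at crop x 201–275 against the stop, with the foot down on it. The red line (208,183) is about 70° from the orange arm, and the gauge and ring haven't moved. I'm handing in.

```bash
python3 -c "
from rig import env, imaging, status
print(env.finish_job())"
```

```text
the job is handed in; nothing more can be done
None
```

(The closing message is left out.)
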